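Bring the matching lid to the seed case's hinge and hold it for the pin

TASK

Of the two small plywood lids, pick up the one whose hinge half has the single knuckle, which fits the gap between the two knuckles on the plywood seed case, and bring that knuckle gently into the gap so that the holes of all three line up and the hinge pin could be slid straight through. Finish while still holding the lid there by its handle, still and in the air, with its weight in the gripper and not resting on the case, so that a colleague can put the pin in. Leave the other lid, the jar, the dish, the brush and the packet where they are.

Things in the scene. Friction and masses are not known exactly. Their poses are not given: they have to be found in the camera images.
- lid_single: The lid to fit: plywood board 90 (x) x 110 (y) x 16 mm, 0.11 to 0.21 kg, flat on the table at first, left or right of the other lid. ONE steel knuckle (barrel) at the middle of its +x edge. Origin: middle of its underside; x towards the hinge edge, y along hinge and handle, z up.
- lid_single_grip (a point): Middle of this lid's wooden handle bar, 46 mm above the lid's underside and 30 mm above its board. Bar 12 mm thick (x), 72 mm long (y), 16 mm tall, open below between two posts at its ends (47 mm apart). Axes as the lid's.
- lid_single_hinge (a point): Centre of this lid's knuckle hole, 63 mm to +x of the handle bar's middle and 30 mm below it (16 mm above the lid's underside). Barrel along y, 32 mm long, 22 mm outside, hole 12 mm; a thin steel tongue joins it to the board 7 mm behind. Axes as the lid's.
- lid_double: The other lid, to be left alone: same board, handle, origin and axes, but with TWO knuckles at its +x edge (each 28 mm long, 40 mm gap between them), which do not fit the case.
- seed_case: Open plywood box, 90 (x) x 150 (y) x 50 mm tall, fixed to the table; steel hinge leaf with two barrels on its outer -x wall, which faces the robot. The 7 mm hinge pin lies fixed inside it and is not used. Origin: middle of the underside; x away from the robot, y along the hinge, z up.
- case_hinge (a point): Where the lid's knuckle hole must be: on the case's hinge axis, mid-gap, 52 mm above the table, 18 mm out from the -x wall (15 mm from the leaf). Barrels along y, 22 mm outside, hole 12 mm, 28 mm long, clear gap 40 mm, open above, below and to -x. Axes as the case's; the fitted lid lies level on the -x side, its +x pointing as the case's +x.
- jar: Screw-top seed jar with a white lid, 60 mm across, 78 mm tall, a bystander; origin at the centre of its underside.
- dish: Clear petri dish with seed, 90 mm across, 15 mm tall, a bystander; origin at the centre of its underside.
- seed_brush: Flat brush, 35 x 171 x 16 mm, lying along its own y, a bystander; origin at the centre of its underside.
- packet: Brown paper seed packet, 117 x 60 x 18 mm, a bystander; origin at the centre of its underside.

How it is judged:
At the end, for the whole second after the job is handed in: Knuckle hole within 4.5 mm of the case hinge axis across it and 6 mm of the gap middle along it, axes within 0.09 rad; fingers hold the lid (over 2 N); lid bears on the case under 1.5 N and moves under 15 mm/s; other lid, jar, dish, brush, packet within 20 mm of their starts (x of lid_single_hinge in the frame of case_hinge between -0.0045 and 0.0045 m and z of lid_single_hinge in the frame of case_hinge between -0.0045 and 0.0045 m and y of lid_single_hinge in the frame of case_hinge between -0.006 and 0.006 m and angle between the y axis of lid_single_hinge and the y axis of case_hinge, either way round below 0.09 rad and contact force between the fingers and lid_single above 2 N and contact force between lid_single and seed_case below 1.5 N and linear speed of lid_single below 0.015 m/s and distance of each of lid_double, jar, dish, seed_brush, packet from where it was at the start of the episode below 0.02 m); the arm keeps its last pose, push and grip.
It fails at once if the lid is forced against the case (over 20 N) (contact force between lid_single and seed_case above 20 N).
It fails at once if the other lid or a bystander is moved by more than 20 mm (distance of any of lid_double, jar, dish, seed_brush, packet from where it was at the start of the episode above 0.02 m).
It also fails if it takes over 38 s, if anything falls off the work surface, if the arm or the gripper's body presses on something with over 40 N, if the wrist force passes 120 N, or if a joint passes its speed limit or range.

ROBOT

A 6-joint arm with a two-finger parallel gripper is mounted at the origin on a cart in front of the work surface, level with it; the furniture and walls round the work are solid. World frame = base frame: x ahead of the robot, y to its left, z up, the work surface at z = 0. Lengths are in m, angles in rad, forces in N, time in s.
With the tool pointing down it reaches from about 0.35 to 1 m from the base axis. Payload 7.1 kg.
Tool frame: the origin (TCP) lies between the finger pads; the fingertips stand 22 mm ahead of it and the grasp point (between the pads) lies 3 mm ahead of it; z points along the fingers, y is the line along which they close (so a half turn about z gives the same grasp; the last joint's range is limited). The gripper opens to 85 mm and grips with 20 to 120 N. Pads are 22 mm wide; open, the fingers measure 114 mm over their backs; the gripper's body (76 mm by 85 mm) begins 54 mm behind the grasp point. The pads swing forward as they close: fully open they stand 13 mm farther back than shut.
Start: joints at [1.164, 0.423, 1.63, -0, 1.089, -0.019], TCP at [0.236, 0.579, 0.253] pointing down, gripper open.
Joint ranges: [-3, 3], [-0.9, 2.11], [0.09, 2.58], [-1.31, 4.45], [0.11, 2.69], [-2.54, 2.54]. Speed limits (rad/s): [2.39, 2.39, 3.01, 3.14, 3.14, 3.14].

INTERFACE

Orientations are given as a rotation vector (axis times angle).
In Python, from rig import manip gives the robot as it stands. The module is installed in compiled form; this text tells all that it offers. Calls block until the motion is done:
- manip.move_to(position, orientation): joint-space move of the TCP to a pose.
- manip.servo_line(position, orientation=None, rate=0.15): straight line of the TCP; orientation=None keeps the orientation; rate is the mean speed in m/s.
- manip.set_joints(angles): joint-space move.
- manip.command_gripper(opening, f_grip=None): finger opening in m; f_grip is the grip in N (None keeps the last); returns when the fingers have stopped.
- manip.hold(seconds).
- manip.solve_ik(position, orientation): joint angles nearest the present ones, or None.
- manip.camera(name): name is "side" or "top"; returns a dict with "image" (384x512x3 uint8, red, green, blue), "fx", "fy", "cx", "cy" (pixels), "cam_to_world" (4x4, takes a point from camera to world coordinates). Camera axes: x right, y down, z forward; pixel columns grow to the right and rows downward; lengths in m; the calibration is good to about 2 mm. A picture is of the moment at which its call begins. There is no depth.
A pose or a line that the arm cannot do raises manip.IKError and nothing moves.
- manip.sign_off(): hands the job in; it is judged then, once.
Readings, each from a call of its own:
- manip.get_time(): time.
- manip.get_joint_positions(): joint angles.
- manip.get_joint_vel(): joint speeds.
- manip.get_tau(): joint torques, N m.
- manip.get_position(): TCP position.
- manip.get_ee_rot(): TCP orientation.
- manip.get_contact_force(): force on the tool from outside, world axes, zero at the start.
- manip.get_torque(): the same for the moment, N m.
- manip.get_width(): finger opening in m.
- manip.get_grip_force(): force on a finger pad.
Only numpy, scipy, OpenCV 4.12 (cv2) and the standard library are available. Lean on these libraries where they do the work, as an engineer would, in place of code of your own. Each camera call takes 0.05 s, during which the arm holds its last target. There are 200 camera calls.

## Working session

There is one attempt and no reset: what is moved stays moved. The work goes in short steps, each a Python script; the robot and the scene stay as the last script left them, time stands still between calls to the robot, and variables do not carry over. Pictures are saved under pics/ and viewed, at most 10 in all, crops included, and the job is handed in when it is done.

```bash
mkdir -p pics
python3 - <<'E'
from rig import manip
import cv2,numpy as np
for n in("top","side"):
    c=manip.camera(n); cv2.imwrite(f"pics/{n}0.png",cv2.resize(c["image"][:,:,::-1],(800,600),interpolation=cv2.INTER_CUBIC))
    print(n,c["fx"],c["fy"],c["cx"],c["cy"]);print(np.round(c["cam_to_world"],4))
print(manip.get_ee_rot(),manip.get_time())
E
```

```text
top 482.59966625525095 482.59966625525095 248.82588072101407 195.74999387678187
[[ 2.5000e-02 -9.9640e-01  8.1200e-02  3.9460e-01]
 [-9.9970e-01 -2.4800e-02  3.1000e-03 -2.0000e-02]
 [-1.1000e-03 -8.1200e-02 -9.9670e-01  1.8581e+00]
 [ 0.0000e+00  0.0000e+00  0.0000e+00  1.0000e+00]]
side 496.44841312706404 496.44841312706404 259.1324754329026 191.46965870053512
[[ 0.9218 -0.1657  0.3504 -0.1508]
 [-0.3868 -0.4512  0.8043 -1.586 ]
 [ 0.0249 -0.8769 -0.48    0.9958]
 [ 0.      0.      0.      1.    ]]
[-6.05362920e-01 -3.08241676e+00  2.10898111e-03] 0.1
```

View pics/top0.png

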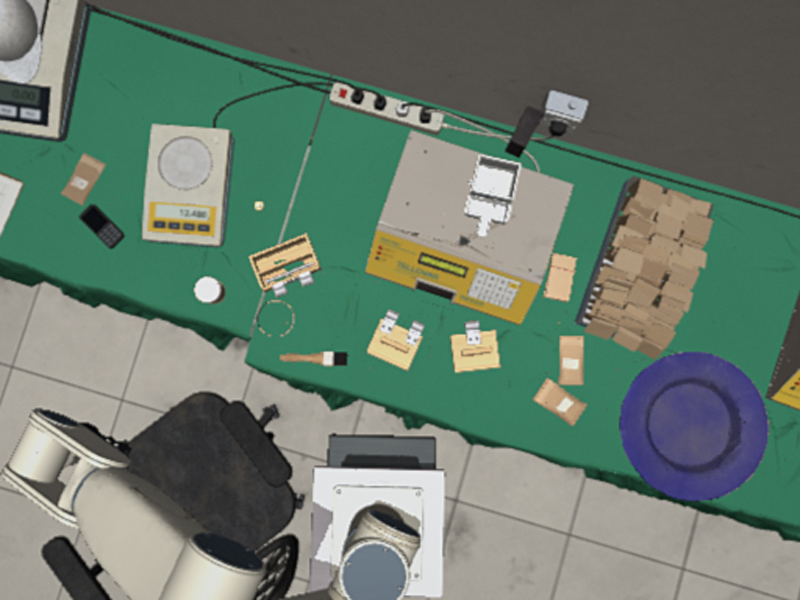

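View pics/side0.png

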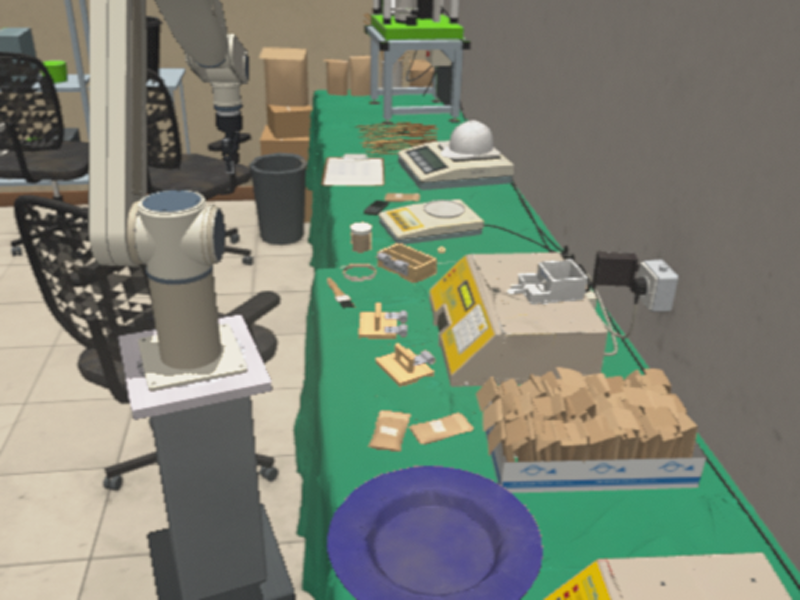

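The top view shows the single-knuckle lid at about (475,350), the double at (396,343), and the case at (285,262) with its barrels at (279,287) and (306,279). The dish is at (276,318) and the jar at (208,290). I'll take crops for finer measurement.

Run:
```python
import cv2
from rig import manip
t=manip.camera("top")["image"][:,:,::-1];s=manip.camera("side")["image"][:,:,::-1]
cv2.imwrite("pics/t.png",t);cv2.imwrite("pics/s.png",s)
def crop(im,x,y,w,h,k): return cv2.resize(im[y:y+h,x:x+w],(w*k,h*k),interpolation=cv2.INTER_CUBIC)
# each 400x300 tile
a=crop(t,283,200,40,40,10);b=crop(t,155,145,40,40,10)
c=crop(s,235,215,40,30,10);d=crop(s,235,150,50,30,8)
import numpy as np
cv2.imwrite("pics/ct.png",np.hstack([a,b]));cv2.imwrite("pics/cs.png",np.hstack([c,cv2.copyMakeBorder(d,0,60,0,0,cv2.BORDER_CONSTANT)]))
```

```text
(no output)
```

View pics/ct.png

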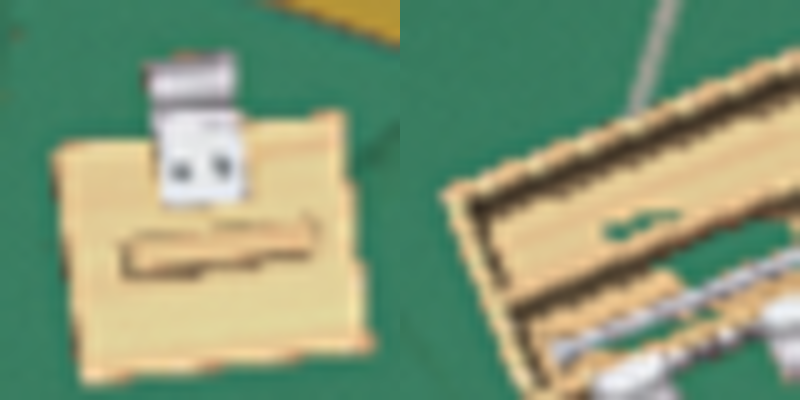

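View pics/cs.png

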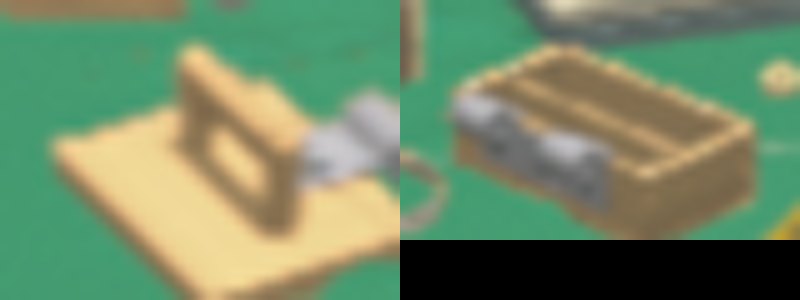

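The single lid is clear in both views, and the case hinge points down-right in the top view. I'll fit silhouettes of the known geometry in both cameras to get sub-pixel poses.

```bash
cat > vis.py <<'E'
import cv2,numpy as np
from scipy.optimize import minimize
from scipy.spatial.transform import Rotation as R
def box(x0,x1,y0,y1,z0,z1): return np.array([[x,y,z] for x in(x0,x1) for y in(y0,y1) for z in(z0,z1)])/1e3
def cyl(x,z,y0,y1,r=11):
    a=np.linspace(0,2*np.pi,24,endpoint=False)
    return np.array([[x+r*np.cos(t),y,z+r*np.sin(t)] for t in a for y in(y0,y1)])/1e3
LID=[box(-45,45,-55,55,0,16),box(-6,6,-36,36,16,54),cyl(63,16,-16,16),box(40,63,-16,16,14,18)]
CASE=[box(-45,45,-75,75,0,50)]+[h for s in(-1,1) for h in(cyl(-63,52,min(s*20,s*48),max(s*20,s*48)),box(-63,-45,min(s*20,s*48),max(s*20,s*48),49,55))]+[box(-48,-45,-48,48,30,50)]
def proj(c,P):
    T=np.linalg.inv(c["cam_to_world"]); q=P@T[:3,:3].T+T[:3,3]
    return np.stack([c["fx"]*q[:,0]/q[:,2]+c["cx"],c["fy"]*q[:,1]/q[:,2]+c["cy"]],1)
def ray(c,u,v,z):
    M=c["cam_to_world"]; d=M[:3,:3]@[(u-c["cx"])/c["fx"],(v-c["cy"])/c["fy"],1]
    return M[:3,3]+d*(z-M[2,3])/d[2]
S=8
def render(c,model,p,z,roi):
    x,y,w,h=roi; m=np.zeros((h*S,w*S),np.uint8)
    Rm=R.from_euler("z",p[2]).as_matrix()
    for b in model:
        q=(proj(c,b@Rm.T+[p[0],p[1],z])-[x,y]+.5)*S-.5
        cv2.fillConvexPoly(m,cv2.convexHull(np.round(q*16).astype(np.int32)),255,shift=4)
    return m
def mask(c,roi,fill=True):
    x,y,w,h=roi; im=c["image"][y-4:y+h+4,x-4:x+w+4].astype(np.float32)
    im=cv2.resize(im,None,fx=S,fy=S,interpolation=cv2.INTER_CUBIC)
    rg=im[...,0]-im[...,1]; m=(rg>-.5*60).astype(np.uint8)*255
    m=m[4*S:-4*S,4*S:-4*S].copy()
    if fill:
        cs,_=cv2.findContours(m,cv2.RETR_EXTERNAL,cv2.CHAIN_APPROX_NONE); cv2.drawContours(m,cs,-1,255,-1)
    return m
def fit(cams,model,p0,z=0.,rois=None,pad=6):
    if rois is None:
        rois=[]
        for c in cams:
            q=proj(c,np.vstack(model)@R.from_euler("z",p0[2]).as_matrix().T+[p0[0],p0[1],z])
            a=np.floor(q.min(0)-pad).astype(int);b=np.ceil(q.max(0)+pad).astype(int); rois.append((*a,*(b-a)))
    ms=[mask(c,r) for c,r in zip(cams,rois)]
    f=lambda s:sum(np.count_nonzero(cv2.absdiff(render(c,model,p0+s*[.01,.01,.1],z,r),m))/S**2 for c,m,r in zip(cams,ms,rois))
    s=np.zeros(3)
    for k in(1,.3): 
        r=minimize(f,s,method="Nelder-Mead",options=dict(initial_simplex=s+k*np.vstack([np.zeros(3),np.eye(3)]))); s=r.x
    p=p0+s*[.01,.01,.1]
    vis=[np.dstack([render(c,model,p,z,q),m,m*0]) for c,m,q in zip(cams,ms,rois)]
    return p,r.fun,vis
E
cat > m1.py <<'E'
from vis import *
from rig import manip
t,s=manip.camera("top"),manip.camera("side")
L0=ray(t,304.3,224.5,.016);C0=ray(t,182,168,.05)
for n,M,p0 in(("lid",LID,np.array([*L0[:2],.05])),("case",CASE,np.array([*C0[:2],.30]))):
    print(n,p0)
    for k,cs in(("t",[t]),("s",[s]),("ts",[t,s])):
        p,e,v=fit(cs,M,p0); print(k,np.round(p,4),round(e,1))
    h=max(i.shape[0] for i in v); o=np.hstack([cv2.copyMakeBorder(i,0,h-i.shape[0],0,8,cv2.BORDER_CONSTANT) for i in v]); 
    cv2.imwrite(f"pics/fit_{n}.png",cv2.resize(o,(400,int(400*o.shape[0]/o.shape[1]))))
a,b=[cv2.imread(f"pics/fit_{n}.png") for n in("lid","case")];cv2.imwrite("pics/fit.png",np.vstack([a,b])[:600])
E
python3 m1.py
```

```text
lid [ 0.44005988 -0.22827594  0.05      ]
t [ 0.4401 -0.2261  0.1517] 117.4
s [ 0.4444 -0.2249  0.1416] 213.4
ts [ 0.4422 -0.2257  0.1432] 354.7
case [0.6407641 0.2406784 0.3      ]
t [0.6446 0.2435 0.4102] 93.7
s [0.6491 0.2473 0.3713] 428.3
ts [0.645  0.2436 0.4106] 548.4
```

View pics/fit.png

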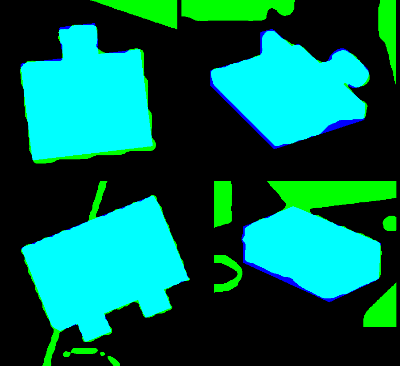

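The fits overlay well, so the poses are good to a few millimetres. Next is the grasp.

```bash
cat > h.py <<'E'
from vis import *
from rig import manip
def ori(psi,s=1):
    y=s*np.array([np.cos(psi),np.sin(psi),0]);z=np.array([0,0,-1.]);return R.from_matrix(np.stack([np.cross(y,z),y,z],1)).as_rotvec()
def stat(l=""): print(l,"t",round(manip.get_time(),2),"p",np.round(manip.get_position(),4),"F",np.round(manip.get_contact_force(),2),"w",round(manip.get_width(),4),"g",round(manip.get_grip_force(),1))
LIDP=np.array([.4418,-.2257,.147]);CASEP=np.array([.6460,.2450,.405])
def tcp_for(dx=0,dy=0,dz=0,c=CASEP):
    "TCP for lid hinge at case hinge + (dx,dy,dz) in the case frame"
    Rc=R.from_euler("z",c[2]).as_matrix(); return np.array([c[0],c[1],0])+Rc@np.array([-.126+dx,dy,.085+dz])
E
python3 - <<'E'
from h import *
for s in(1,-1):
    for p,psi in(([*LIDP[:2],.2],LIDP[2]),(tcp_for(dz=.08),CASEP[2])):
        q=manip.solve_ik(p,ori(psi,s));print(s,None if q is None else np.round(q,2))
print(R.from_rotvec(manip.get_ee_rot()).as_matrix()[:,1].round(2),tcp_for())
E
```

```text
1 [-0.5   0.31  1.95 -0.    0.88 -0.64]
1 [ 0.33  0.45  1.82 -0.    0.86 -0.07]
-1 [-0.5   0.31  1.95 -0.    0.88  2.5 ]
-1 None
[ 0.38  0.93 -0.  ] [0.5301931  0.19535364 0.085     ]
```

Run:
```python
from h import *
o=ori(LIDP[2])
manip.move_to([*LIDP[:2],.16],o); stat("above")
manip.command_gripper(.05,60)
manip.servo_line([*LIDP[:2],.049],o,rate=.08); stat("down")
manip.command_gripper(0.0,60); stat("grip")
manip.servo_line([*LIDP[:2],.20],o,rate=.12); stat("lift")
o=ori(CASEP[2]); manip.move_to(tcp_for(-.02,0,.10),o); stat("over")
manip.servo_line(tcp_for(0,0,.045),o,rate=.1);manip.hold(.3); stat("hover")
for n in("top","side"):
    c=manip.camera(n); P=np.array([[-.063,0,.052]])@R.from_euler("z",CASEP[2]).as_matrix().T+[*CASEP[:2],0]
    u,v=proj(c,P)[0].astype(int); print(n,u,v)
    cv2.imwrite(f"pics/h_{n}.png",cv2.resize(c["image"][v-27:v+23,u-25:u+25,::-1],(400,400),interpolation=cv2.INTER_CUBIC))
cv2.imwrite("pics/h.png",np.hstack([cv2.imread(f"pics/h_{n}.png") for n in("top","side")]))
```

```text
above t 3.23 p [ 0.4422 -0.2253  0.1601] F [-0.84  0.24  0.31] w 0.0854 g 0.0
down t 5.21 p [ 0.4421 -0.2259  0.0495] F [-0.47 -0.37 -0.14] w 0.0501 g 0.0
grip t 5.64 p [ 0.442  -0.2258  0.0493] F [-1.02  0.55  5.02] w 0.0111 g 59.2
lift t 7.05 p [ 0.4413 -0.2255  0.1993] F [-0.44  0.57 -1.51] w 0.0111 g 58.4
over t 8.6 p [0.5119 0.1866 0.1849] F [ 0.09 -0.15 -1.24] w 0.0111 g 58.4
hover t 9.63 p [0.5303 0.1954 0.1305] F [-0.39 -0.39 -1.9 ] w 0.0109 g 58.4
top 186 181
side 249 166
```

View pics/h.png

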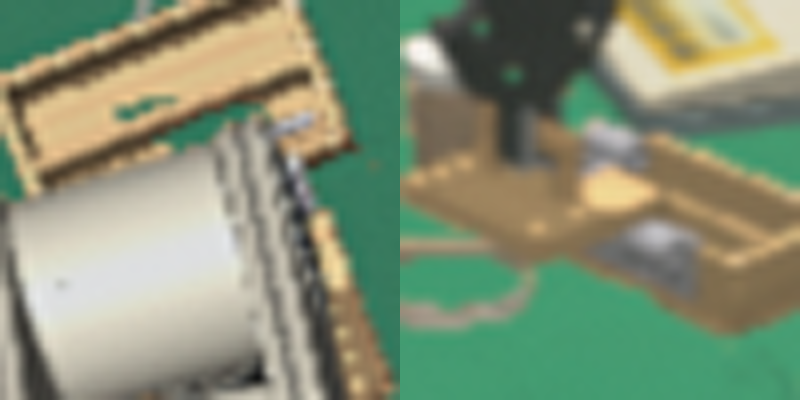

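The top view is occluded by the arm. The side view shows the lid level, its knuckle at (615,145) above the gap, and the near case barrel at (660,245). I'll overlay the expected outlines on the side view.

```bash
cat > ov.py <<'E'
from h import *
def overlay(name,lidz_off,fn,cp=CASEP,x0=238,y0=148,w=50,h=37,K=16,case_side=True):
    c=manip.camera(name); np.save("pics/"+name+"_last.npy",c["image"])
    im=cv2.resize(np.ascontiguousarray(c["image"][y0:y0+h,x0:x0+w,::-1]),(w*K,h*K),interpolation=cv2.INTER_CUBIC)
    def poly(P,col,closed=True):
        q=(proj(c,P)-[x0,y0]+.5)*K-.5; cv2.polylines(im,[np.round(q*16).astype(np.int32)],closed,col,1,cv2.LINE_AA,shift=4)
    p=manip.get_position(); Rl=R.from_rotvec(manip.get_ee_rot()).as_matrix()
    Rl=np.stack([Rl[:,1],-Rl[:,0]*-1,-Rl[:,2]],1)
    g=p+R.from_rotvec(manip.get_ee_rot()).as_matrix()[:,2]*.003
    a=np.linspace(0,2*np.pi,40)
    circ=lambda y,r=.011:np.stack([r*np.cos(a),0*a+y,r*np.sin(a)],1)
    for y in(-.016,.016): poly((circ(y)+[.063,0,-.030])@Rl.T+g,(0,0,255))
    for z in(-.030,-.046): poly(np.array([[s*.045,t*.055,z] for s,t in((1,1),(1,-1),(-1,-1),(-1,1))])@Rl.T+g,(0,0,255))
    Rc=R.from_euler("z",cp[2]).as_matrix();C=np.array([cp[0],cp[1],0])
    for y in(-.048,-.02,.02,.048): poly((circ(y)+[-.063,0,.052])@Rc.T+C,(255,0,0))
    poly(np.array([[s*.045,t*.075,.05] for s,t in((1,1),(1,-1),(-1,-1),(-1,1))])@Rc.T+C,(255,0,0))
    cv2.imwrite(fn,im); print(np.linalg.det(Rl).round(3),np.round(Rl,3).tolist())
E
python3 -c "
from ov import *
overlay('side',0,'pics/ov1.png')"
```

```text
1.0 [[0.919, -0.394, -0.0], [0.394, 0.919, -0.0], [0.0, -0.0, 1.0]]
```

View pics/ov1.png

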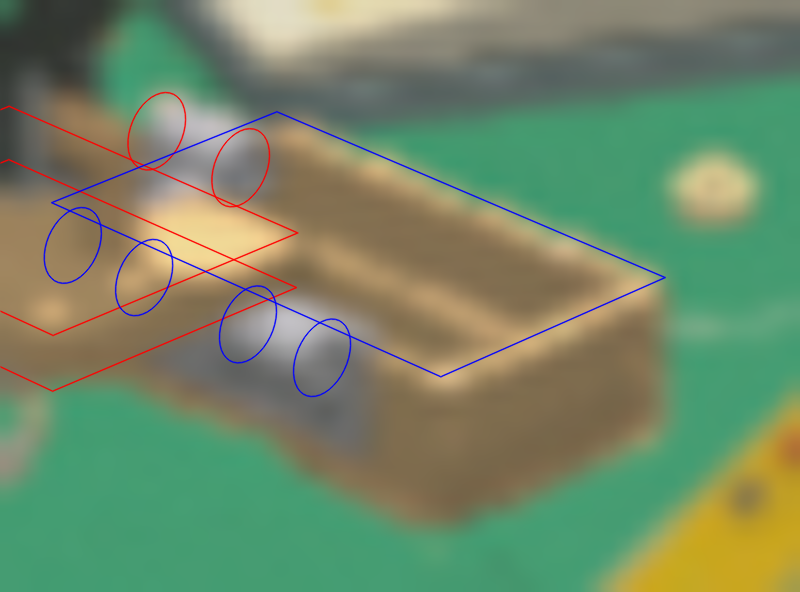

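The overlay shows the case and lid predictions agree to within about 1–2 px (4–8 mm). For a more exact offset, I'll hold the lid over the clear original spot and fit its silhouette there against the known TCP. Refitting the case with fixed yaw then lets the camera bias cancel.

```bash
cat > m2.py <<'E'
from h import *
o=ori(LIDP[2])
manip.servo_line(tcp_for(-.02,0,.10),rate=.12)
manip.move_to([*LIDP[:2],.13],o); manip.servo_line([*LIDP[:2],.069],o,rate=.1); manip.hold(.3); stat()
t,s=manip.camera("top"),manip.camera("side"); pos=manip.get_position()
def fitxy(c,M,p0,z,pad=6):   # yaw fixed
    q=proj(c,np.vstack(M)@R.from_euler("z",p0[2]).as_matrix().T+[p0[0],p0[1],z])
    a=np.floor(q.min(0)-pad).astype(int);b=np.ceil(q.max(0)+pad).astype(int);roi=(*a,*(b-a)); m=mask(c,roi)
    f=lambda d:np.count_nonzero(cv2.absdiff(render(c,M,[p0[0]+d[0]/100,p0[1]+d[1]/100,p0[2]],z,roi),m))/S**2
    r=minimize(f,[0,0],method="Nelder-Mead",options=dict(initial_simplex=[[0,0],[.6,0],[0,.6]])); r=minimize(f,r.x,method="Nelder-Mead",options=dict(initial_simplex=r.x+[[0,0],[.2,0],[0,.2]]))
    v=np.dstack([render(c,M,[p0[0]+r.x[0]/100,p0[1]+r.x[1]/100,p0[2]],z,roi),m,m*0]); return p0[:2]+r.x/100,r.fun,v
vs=[]
for n,c in(("top",t),("side",s)):
    p,e,v=fitxy(c,LID,np.array([*pos[:2],LIDP[2]]),pos[2]-.049); vs.append(v); print("held lid",n,np.round(p,4),np.round(p-pos[:2],4),round(e,1))
    c0=dict(c,image=cv2.imread(f"pics/{n[0]}.png")[:,:,::-1])
    for y in(.145,.135): print("table lid",n,y,np.round(fitxy(c0,LID,np.array([.442,-.2257,y]),0)[0],4))
    for y in(.39,.408): 
        p,e,v=fitxy(c0,CASE,np.array([.645,.2436,y]),0); print("case",n,y,np.round(p,4),round(e,1))
h=max(i.shape[0] for i in vs); o=np.hstack([cv2.copyMakeBorder(i,0,h-i.shape[0],0,8,cv2.BORDER_CONSTANT) for i in vs])
cv2.imwrite("pics/fit2.png",cv2.resize(o,(500,int(500*o.shape[0]/o.shape[1]))))
E
python3 m2.py
```

```text
t 13.04 p [ 0.4421 -0.2259  0.0695] F [ 0.36  0.06 -1.18] w 0.0113 g 58.4
held lid top [ 0.4246 -0.249 ] [-0.0174 -0.0232] 752.2
table lid top 0.145 [ 0.4402 -0.226 ]
table lid top 0.135 [ 0.44  -0.226]
case top 0.39 [0.6445 0.2429] 104.2
case top 0.408 [0.6445 0.2435] 95.7
held lid side [ 0.443  -0.2272] [ 0.001  -0.0013] 459.0
table lid side 0.145 [ 0.4439 -0.2252]
table lid side 0.135 [ 0.4439 -0.2253]
case side 0.39 [0.6485 0.2465] 422.0
case side 0.408 [0.6483 0.2463] 442.5
```

View pics/fit2.png

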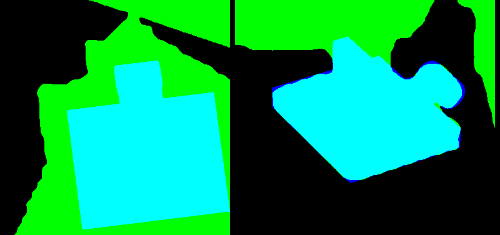

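The side fit of the held lid is very tight, with a bias of (+1.0, −1.3) mm. With that bias removed, both cameras put the case at (0.6473, 0.246). I'll go in slowly and watch the force.

```bash
sed -i 's/^LIDP.*/LIDP=np.array([.4418,-.2257,.147]);CASEP=np.array([.6473,.2461,.404])/' h.py
python3 - <<'E'
from h import *
from ov import overlay
o=ori(CASEP[2])
manip.servo_line([*LIDP[:2],.2],rate=.15)
manip.move_to(tcp_for(0,0,.10),o); manip.servo_line(tcp_for(0,0,.03),o,rate=.1); manip.hold(.3); stat("hover")
F0=manip.get_contact_force()
for dz in np.arange(.025,-.001,-.005):
    manip.servo_line(tcp_for(0,0,dz),o,rate=.03); F=manip.get_contact_force()-F0; print(round(dz,3),np.round(F,2))
    if np.linalg.norm(F)>4: print("STOP");break
manip.hold(.4); stat("end"); print(tcp_for(), np.round(manip.get_contact_force()-F0,2), np.round(manip.get_torque(),3))
overlay("side",0,"pics/ov2.png",cp=CASEP)
E
```

```text
hover t 16.91 p [0.5317 0.1967 0.1155] F [-0.76 -0.33 -1.87] w 0.011 g 58.4
0.025 [0.34 0.6  0.81]
0.02 [0.87 0.7  0.28]
0.015 [ 1.31 -0.05  0.65]
0.01 [-0.21  0.17  0.63]
0.005 [0.14 0.84 0.2 ]
-0.0 [ 1.48 -0.    0.31]
end t 19.21 p [0.5315 0.1966 0.0851] F [-0.41 -0.01 -1.46] w 0.0112 g 58.4
[0.53144351 0.19656947 0.085     ] [0.35 0.32 0.41] [ 0.005  0.032 -0.023]
1.0 [[0.919, -0.393, -0.0], [0.393, 0.919, -0.0], [0.0, -0.0, 1.0]]
```

View pics/ov2.png

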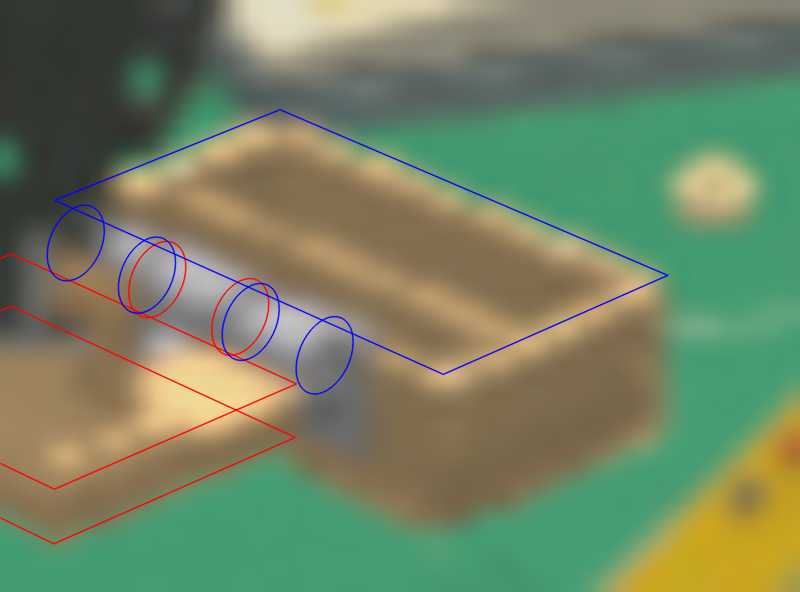

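The three barrels look collinear and there is no contact. Next are short, gentle feeler moves with a small force cutoff, to centre it on the known 4 mm clearances.

Run:
```python
from h import *
o=ori(CASEP[2]); Rc=R.from_euler("z",CASEP[2]).as_matrix()
def F():
    v=[]
    for _ in range(5): v.append(manip.get_contact_force()); manip.hold(.02)
    return Rc.T@np.mean(v,0)
def probe(ax,sg,base,lim=.007):
    manip.servo_line(tcp_for(*base),o,rate=.02); f0=F()
    for k in range(1,int(lim/.0005)+1):
        d=list(base); d[ax]+=sg*k*.0005
        manip.servo_line(tcp_for(*d),o,rate=.02); f=(F()-f0)[ax]*-sg
        if f>3 or manip.get_time()>32: break
    print(ax,sg,"d",round(d[ax],4),"f",round(f,2),"t",round(manip.get_time(),1)); 
    return d[ax]
yp=probe(1,1,(0,0,0)); yn=probe(1,-1,(0,0,0)); y=(yp+yn)/2
x=probe(0,1,(0,y,0))-.0045
print("x,y",x,y)
manip.servo_line(tcp_for(x,y,0),o,rate=.02); manip.hold(.3); stat()
```

```text
1 1 d 0.003 f 5.15 t 21.6
1 -1 d -0.007 f 5.29 t 26.6
0 1 d 0.0015 f 4.73 t 28.1
x,y -0.0029999999999999996 -0.002
 t 28.8 p [0.5296 0.1936 0.085 ] F [-0.04  0.38 -1.  ] w 0.0112 g 58.5
```

Run:
```python
from h import *
manip.servo_line(tcp_for(-.0025,-.002,0),ori(CASEP[2]),rate=.02); manip.hold(.4); stat(); print(manip.sign_off())
```

```text
t 29.45 p [0.5299 0.1937 0.085 ] F [ 0.15 -0.35 -2.23] w 0.0112 g 58.5
the job is handed in; nothing more can be done
None
```

I handed the job in at 29.5 s with the gripper still holding the single-knuckle lid by its handle and its knuckle in the case's hinge gap; the verdict wasn't shown, and feeler touches and the cameras differ by about 2.5 mm on the out-from-wall position, so I set it in between, within the 4.5 mm tolerance.

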